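Fasten the hook of the large filing case

TASK

Fasten the larger of the two flat wooden filing cases on the desk: swing the steel hook on its top round until its notch is fully home around the headed pin, then let go. Leave the hook of the smaller case open, as it is.

Things in the scene. Friction and masses are not known exactly. Their poses are not given: they have to be found in the camera images.
- large_hook (a joint): The large case's hook: a flat steel bar (26 mm wide, 6 mm thick, 4 to 10 mm above the case top) that swings level on an upright pivot on the case. In rad: 0 = closed, the headed pin deep in its notch (firm stop); grows counter-clockwise from above as it opens, to 1.6; starts at 0.9 to 1.4. Friction only (about 0.5 N at the knob): it stays where left.
- large_knob (a point): Centre (half-way up) of the dark upright round knob on the hook's free end: 18 mm in diameter, 42 mm tall, its underside 10 mm and its top 52 mm above the case top, 100 mm from the pivot's axis. It moves with the hook. Nothing but the pin stands within 25 mm of its path; a low roll of tape lies on the far part of the lid.
- large_pivot (a point): The hook's fixed pivot, at the height of the case top, 70 mm above the desk. The wooden case (220 x 280 x 70 mm) is fixed. Axes of the case: z up, x along its short side. Opened by angle q, the hook points from here along (-cos q, -sin q) in these axes: along -x when closed. The pin (head 16 mm wide, its top 16 mm above the case top) stands 60 mm from here along -x.
- small_knob (a point): Centre of the like knob (18 mm in diameter, 42 mm tall) on the hook of the smaller case (170 x 200 x 70 mm), 85 mm from its own pivot. This hook is open too and must stay as it is.

How it is judged (in metres and radians):
At the end, for the whole second after the job is handed in: The large case's hook is at rest and closed to within 0.17 rad (about 10 degrees) of its stop, with the pin in its notch, and the small case's knob is within 15 mm of where it started (value of joint large_hook below 0.17 rad and velocity of joint large_hook between -0.05 and 0.05 rad/s and distance of small_knob from where it was at the start of the episode below 0.015 m); the robot touches nothing.
It fails at once if the small case's hook is moved by more than 15 mm at its knob (distance of small_knob from where it was at the start of the episode above 0.015 m).
It also fails if it takes over 32 s, if anything falls off the work surface, if the arm or the gripper's body presses on something with over 40 N, if the wrist force passes 120 N, or if a joint passes its speed limit or range.

ROBOT

A 6-joint arm with a two-finger parallel gripper is mounted at the origin on the work surface. World frame = base frame: x ahead of the robot, y to its left, z up, the work surface at z = 0. Lengths are in mm, angles in rad, forces in N, time in s.
With the tool pointing down it reaches from about 250 to 725 mm from the base axis. Payload 4 kg.
Tool frame: the origin (TCP) lies at the very end of the fingers, on their centre line; the grasp point (between the pads) lies 19 mm behind it; z points along the fingers, y is the line along which they close (so a half turn about z gives the same grasp; the last joint's range is limited). The gripper opens to 85 mm and grips with 20 to 120 N. Pads are 22 mm wide; open, the fingers measure 114 mm over their backs; the gripper's body (76 mm by 85 mm) begins 54 mm behind the grasp point. The pads swing forward as they close: fully open they stand 13 mm farther back than shut.
Start: joints at [1.172, 0.241, 0.005, 1.335, 0, 1.571], TCP at [194.154, 460.764, 231.306] pointing down, gripper open.
Joint ranges: [-2.72, 2.72], [-1.05, 1.87], [-1.09, 1.28], [-1.99, 2.15], [-1.42, 1.44], [-3.14, 3.14]. Speed limits (rad/s): [2.79, 2.79, 3.14, 3.14, 3.14, 3.14].

INTERFACE

Orientations are given as a rotation vector (axis times angle).
In Python, from plant import env gives the robot as it stands.
- The arm moves only by the tool move_arm, never from a script. Its argument "series" is a list of rows, each an object of numbers: "x", "y", "z": the shift along the tool's x, y, z in m; "yaw": the turn about the tool's z in rad. In form: [{"x": .., "y": .., "z": .., "yaw": ..}, ...]. A call has 1 to 20 rows; each row is the pose to reach, as a shift and turn from the pose commanded when the call began, along the tool's axes at that moment; what a row does not reach only later rows make up. A row lasts 1/8 s, in which the tool goes at most 62.5 mm and 10.7 degrees, less where a joint would pass 70% of its speed; a pose out of reach is approached as far as the arm can. A call with a gripper value outside its range is refused whole. "grip" is the gripper's target within -1 to 1 (shut at 1, half-way at 0, fully open at -1), set as the call begins (left out, the last holds). The fingers move at their own pace and stop on an object; the grip force is fixed at half the most. Time passes only in rows, so rows that repeat a pose let the fingers close. It gives the time, the measured TCP pose, the force, the opening and the grip force at its end, in the units of the state.
- env.state(): the state, without advancing time (a new reading comes with each control period).
- env.get_image(name): name is "scene" or "side" or "wrist"; returns a dict with "image" (480x640x3 uint8, red, green, blue), "z_map" (480x640 float32, mm along the optical axis (not along the pixel's ray), 0 where there is no reading), "intrinsics" (3x3 intrinsics, pixels), "world_from_camera" (4x4, takes a point from camera to world coordinates). Camera axes: x right, y down, z forward; pixel columns grow to the right and rows downward; lengths in mm; the calibration is good to about 2 mm. A picture is of the moment at which its call begins.
- env.finish_job(): hands the job in; it is judged then, once.
The state is a dict: "time_s": time; "qpos": joint angles; "joint_velocities": joint speeds; "joint_torque": joint torques, N m; "eef_pos": TCP position; "tool_rot": TCP orientation; "force": force on the tool from outside, world axes, zero at the start; "wrist_torque": the same for the moment, N m; "opening": finger opening in mm; "finger_force": force on a finger pad.
Only numpy, scipy, OpenCV 4.12 (cv2) and the standard library are available. Lean on these libraries where they do the work, as an engineer would, in place of code of your own. Each camera call takes 0.05 s, during which the arm holds its last target. There are 200 camera calls.

## Working session

There is one attempt and no reset: what is moved stays moved. The work goes in short steps, Python scripts to look and compute and a tool call to move; the robot and the scene stay as the last step left them, time stands still between calls to the robot, and variables do not carry over. Pictures are saved under pics/ and viewed, at most 10 in all, crops included, and the job is handed in when it is done.

Besides the shell and the picture viewer there is one more tool, called after "Call:" by a JSON object that holds its "op" and its "data", one argument or row to a line. move_arm: Moves the arm, as the interface text tells. Its arguments: {"type":"object","properties":{"series":{"type":"array","items":{"type":"object","properties":{"x":{"type":"number"},"y":{"type":"number"},"z":{"type":"number"},"yaw":{"type":"number"}}}},"grip":{"type":"number"}},"required":["series"]}

```bash
mkdir -p pics; python3 - <<'E'
from plant import env
import cv2,pickle,numpy as np
s=env.state();print(s['time_s'],s['eef_pos'],s['tool_rot'],s['opening'])
d={n:env.get_image(n) for n in("scene","side","wrist")}
pickle.dump(d,open('d.pkl','wb'))
for n in("scene","side"):cv2.imwrite(f'pics/{n}0.png',d[n]['image'][:,:,::-1])
E
```

```text
0.0 [193.90897907 460.19237104 230.40920867] [-0.62216579 -3.07894924  0.00321183] 85.62110375192972
```

View pics/scene0.png

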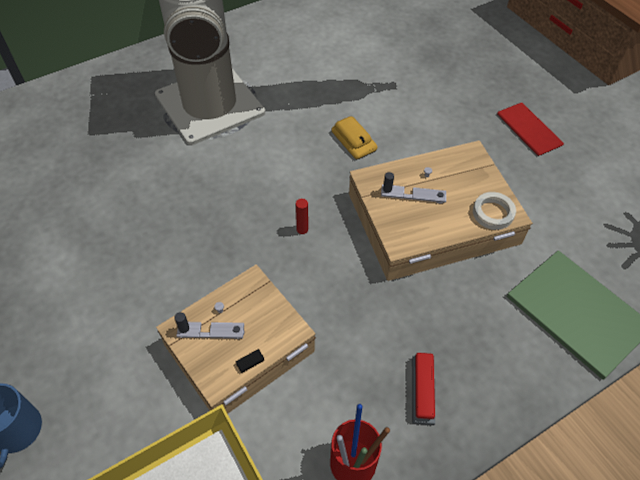

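View pics/side0.png

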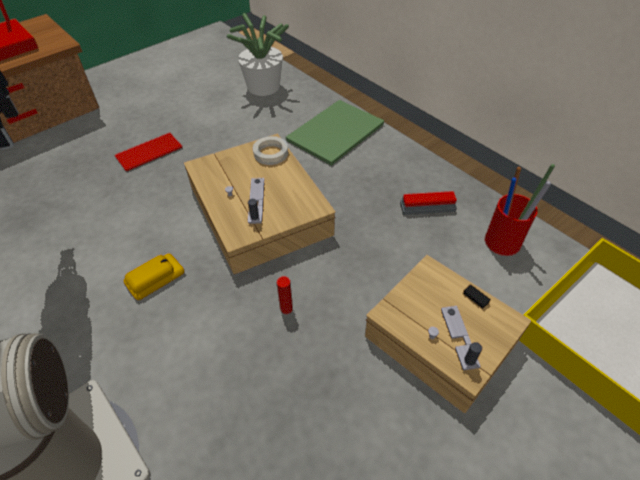

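The scene picture shows the large case with tape: knob top at about (389,176), pin (427,172) and pivot (440,196). The small case is at about (237,335), with its knob at (181,318). In the side picture the large knob is at (254,203), pin (229,190) and pivot (257,182).

```bash
cat > h.py <<'E'
import numpy as np,cv2
def ray(v,px,z):
    K=v['intrinsics'];T=v['world_from_camera']
    d=T[:3,:3]@np.linalg.inv(K)@np.array([px[0],px[1],1.]);o=T[:3,3]
    return o+d*(z-o[2])/d[2]
def dark(v,box):
    x0,y0,x1,y1=box
    m=(v['image'][y0:y1,x0:x1].max(2)<75).astype(np.uint8)
    n,l,s,c=cv2.connectedComponentsWithStats(m)
    return [(s[i],c[i]+[x0,y0]) for i in range(1,n) if s[i][4]>25]
E
python3 - <<'E'
import pickle,cv2,numpy as np
from h import *
d=pickle.load(open('d.pkl','rb'))
P={'scene':dict(knobtop=(389,176,122),pin=(427,171.5,86),piv=(440.5,195,81),sknob=(181,317,122)),
'side':dict(knobtop=(253.5,201,122),pin=(229,189,86),piv=(257.5,181.5,81),sknob=(475,347,122))}
for n in P:
  for k,(u,w,z) in P[n].items(): print(n,k,ray(d[n],(u,w),z).round(1))
for n,b in(('scene',(375,165,402,200)),('side',(240,192,268,228))):
  for s,c in dark(d[n],b): print(n,s,c,ray(d[n],c,101).round(1))
a=[cv2.resize(d['scene']['image'][140:230,340:460],None,fx=4,fy=4),cv2.resize(d['side']['image'][150:240,180:260],None,fx=4,fy=4)]
cv2.imwrite('pics/crop0.png',np.hstack(a)[:,:,::-1])
E
```

```text
scene knobtop [470.  156.2 122. ]
scene pin [475.1 246.2  86. ]
scene piv [531.8 235.7  81. ]
scene sknob [ 538.5 -289.9  122. ]
side knobtop [468.3 155.3 122. ]
side pin [469.9 247.6  86. ]
side piv [528.  232.9  81. ]
side sknob [ 532.2 -290.9  122. ]
scene [  7   8  12  20 164] [387.87195122 182.50609756] [468.3 157.4 101. ]
side [  9   9  10  19 130] [253.49230769 210.79230769] [463.9 153.3 101. ]
```

View pics/crop0.png

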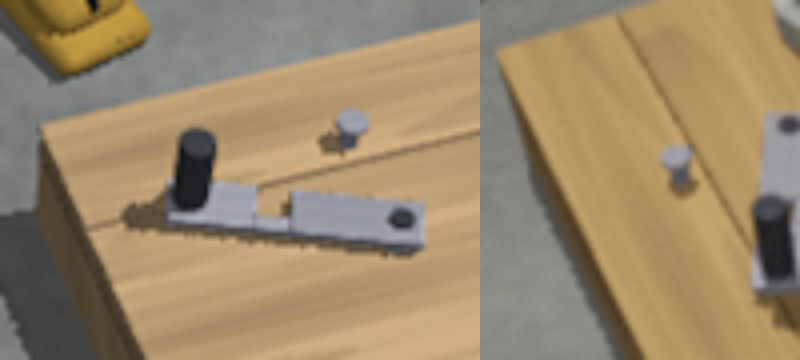

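The crop confirms the knob is at the hook's end with the notch facing the pin. The pivot is at about (529.5,234), the pin (472.5,247) and the knob (468,155.5), so q is about 1.13 rad. I'll push with shut fingers from behind the knob, turning along the arc.

Call:
{"op": "move_arm", "data": {
  "grip": 1,
  "series": [
    {"x": -0.04, "y": -0.018, "z": 0.01, "yaw": 0.02},
    {"x": -0.08, "y": -0.036, "z": 0.015, "yaw": 0.05},
    {"x": -0.12, "y": -0.054, "z": 0.02, "yaw": 0.08},
    {"x": -0.16, "y": -0.072, "z": 0.025, "yaw": 0.11},
    {"x": -0.2, "y": -0.09, "z": 0.03, "yaw": 0.14},
    {"x": -0.24, "y": -0.108, "z": 0.035, "yaw": 0.17},
    {"x": -0.28, "y": -0.126, "z": 0.04, "yaw": 0.2},
    {"x": -0.32, "y": -0.144, "z": 0.045, "yaw": 0.23},
    {"x": -0.36, "y": -0.162, "z": 0.05, "yaw": 0.26},
    {"x": -0.39, "y": -0.176, "z": 0.05, "yaw": 0.26},
    {"x": -0.409, "y": -0.1845, "z": 0.05, "yaw": 0.26},
    {"x": -0.409, "y": -0.1845, "z": 0.05, "yaw": 0.26},
    {"x": -0.409, "y": -0.1845, "z": 0.05, "yaw": 0.26}
  ]
}}

```text
time_s: 1.78
eef_pos: [498.8, 132.5, 181.2]
tool_rot: [-1.015, -2.972, 0.0]
force: [-0.4, 0.6, -1.2]
opening: -0.3
finger_force: 0.0
```

```bash
python3 - <<'E'
from plant import env
import cv2,numpy as np
from scipy.spatial.transform import Rotation as R
s=env.state();print(s['time_s'],s['eef_pos'],R.from_rotvec(s['tool_rot']).as_matrix().round(3),s['opening'],s['qpos'],s['force'])
a=[env.get_image("scene")['image'][60:300,280:600],env.get_image("wrist")['image'][::2,::2]]
cv2.imwrite('pics/s1.png',np.hstack(a)[:,:,::-1])
E
```

```text
1.775 [498.79415506 132.49430321 181.17779125] [[-0.791  0.612 -0.001]
 [ 0.612  0.791  0.   ]
 [ 0.001 -0.    -1.   ]] -0.3319684996155278 [ 2.59362964e-01  2.99846788e-01 -4.80399855e-02  1.22364310e+00
  4.60161113e-04  9.17412776e-01] [-0.36502283  0.63492016 -1.24990798]
```

View pics/s1.png

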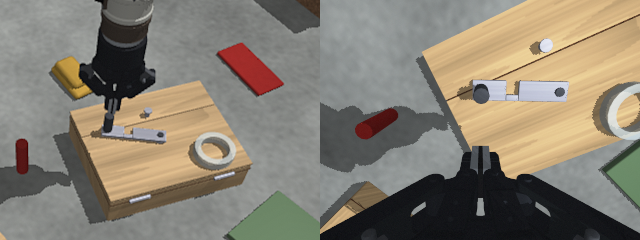

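The fingers stand behind the knob, and in the wrist view the knob top lies straight ahead along tool +x. Next I work out the arc in tool axes while descending.

```bash
python3 - <<'E'
import numpy as np
E=np.array([[-.791,.612],[.612,.791]]);p0=np.array([499.5,131.])
piv=np.array([529.5,234.])
for f,o in [(231.9,24)]+[(a,20) for a in (228,222,216,210,204,198,192,186,180,174,170,167,165)]:
    t=np.radians(f);u=np.array([np.cos(t),np.sin(t)]);T=np.array([u[1],-u[0]])
    p=piv+100*u-o*T
    print(f,p.round(),(E@(p-p0)).round(1),round(np.radians(232.3-f),2))
E
```

```text
231.9 [487. 140.] [16.  -0.3] 0.01
228 [477. 146.] [26.8 -1.4] 0.08
222 [469. 152.] [37.5 -2.1] 0.18
216 [460. 159.] [48.1 -1.8] 0.28
210 [453. 167.] [58.7 -0.3] 0.39
204 [446. 175.] [69.1  2.3] 0.49
198 [441. 184.] [79.1  5.9] 0.6
192 [436. 194.] [88.7 10.6] 0.7
186 [432. 204.] [97.7 16.2] 0.81
180 [430. 214.] [106.2  22.8] 0.91
174 [428. 225.] [113.9  30.2] 1.02
170 [428. 232.] [118.5  35.6] 1.09
167 [428. 237.] [121.8  39.8] 1.14
165 [428. 241.] [123.8  42.7] 1.17
```

Call:
{"op": "move_arm", "data": {
  "series": [
    {"z": 0.03},
    {"z": 0.06},
    {"z": 0.084},
    {"z": 0.084},
    {"z": 0.084}
  ]
}}

```text
invalid input
```

Call:
{"op": "move_arm", "data": {
  "grip": 1,
  "series": [
    {"x": 0, "y": 0, "z": 0.03, "yaw": 0},
    {"x": 0, "y": 0, "z": 0.06, "yaw": 0},
    {"x": 0, "y": 0, "z": 0.084, "yaw": 0},
    {"x": 0, "y": 0, "z": 0.084, "yaw": 0},
    {"x": 0, "y": 0, "z": 0.084, "yaw": 0}
  ]
}}

```text
time_s: 2.5
eef_pos: [499.8, 132.6, 98.3]
tool_rot: [1.014, 2.972, 0.001]
force: [0.3, 0.4, -0.8]
opening: 0.2
finger_force: 0.0
```

Call:
{"op": "move_arm", "data": {
  "grip": 1,
  "series": [
    {"x": 0.008, "y": 0, "z": 0, "yaw": 0},
    {"x": 0.016, "y": 0, "z": 0, "yaw": 0.01},
    {"x": 0.022, "y": -0.001, "z": 0, "yaw": 0.04},
    {"x": 0.027, "y": -0.0015, "z": 0, "yaw": 0.08},
    {"x": 0.032, "y": -0.002, "z": 0, "yaw": 0.13},
    {"x": 0.0375, "y": -0.002, "z": 0, "yaw": 0.18},
    {"x": 0.043, "y": -0.002, "z": 0, "yaw": 0.23},
    {"x": 0.048, "y": -0.002, "z": 0, "yaw": 0.28},
    {"x": 0.0535, "y": -0.001, "z": 0, "yaw": 0.34},
    {"x": 0.0585, "y": 0, "z": 0, "yaw": 0.39},
    {"x": 0.0585, "y": 0, "z": 0, "yaw": 0.39}
  ]
}}

```text
time_s: 3.88
eef_pos: [452.9, 168.2, 97.8]
tool_rot: [1.571, 2.72, 0.001]
force: [-0.1, 0.3, 0.4]
opening: 0.0
finger_force: 0.0
```

```bash
python3 - <<'E'
from plant import env
import cv2,numpy as np
s=env.state();print(s['time_s'],s['eef_pos'],s['force'])
a=[env.get_image("scene")['image'][60:300,280:600],env.get_image("wrist")['image'][::2,::2]]
cv2.imwrite('pics/s2.png',np.hstack(a)[:,:,::-1])
E
```

```text
3.875 [452.85146627 168.21112689  97.80507847] [-0.10383754  0.26188975  0.40039669]
```

View pics/s2.png

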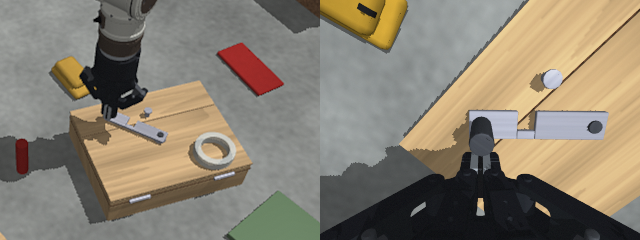

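The hook has turned, with the knob centred ahead of the fingers and the force near zero. I continue the arc to about 4° short of the stop.

Call:
{"op": "move_arm", "data": {
  "grip": 1,
  "series": [
    {"x": 0.005, "y": -0.001, "z": 0, "yaw": 0.05},
    {"x": 0.0105, "y": -0.0015, "z": 0, "yaw": 0.1},
    {"x": 0.016, "y": -0.002, "z": 0, "yaw": 0.15},
    {"x": 0.021, "y": -0.002, "z": 0, "yaw": 0.21},
    {"x": 0.0265, "y": -0.0015, "z": 0, "yaw": 0.26},
    {"x": 0.032, "y": -0.001, "z": 0, "yaw": 0.31},
    {"x": 0.037, "y": 0, "z": 0, "yaw": 0.36},
    {"x": 0.042, "y": 0.0005, "z": 0, "yaw": 0.42},
    {"x": 0.0475, "y": 0.002, "z": 0, "yaw": 0.47},
    {"x": 0.0525, "y": 0.0035, "z": 0, "yaw": 0.52},
    {"x": 0.0575, "y": 0.005, "z": 0, "yaw": 0.58},
    {"x": 0.0625, "y": 0.007, "z": 0, "yaw": 0.63},
    {"x": 0.066, "y": 0.009, "z": 0, "yaw": 0.67},
    {"x": 0.069, "y": 0.0105, "z": 0, "yaw": 0.7},
    {"x": 0.069, "y": 0.0105, "z": 0, "yaw": 0.7}
  ]
}}

```text
time_s: 5.85
eef_pos: [427.9, 232.9, 97.3]
tool_rot: [-2.41, -2.016, -0.0]
force: [0.8, 0.2, 0.1]
opening: 0.2
finger_force: 0.0
```

```bash
python3 - <<'E'
from plant import env
import cv2,numpy as np
s=env.state();print(s['time_s'],s['eef_pos'],s['force'])
a=[env.get_image("scene")['image'][60:300,280:600],env.get_image("wrist")['image'][::2,::2]]
cv2.imwrite('pics/s3.png',np.hstack(a)[:,:,::-1])
E
```

```text
5.85 [427.94342625 232.94705891  97.34024627] [0.83383051 0.15919824 0.11613606]
```

View pics/s3.png

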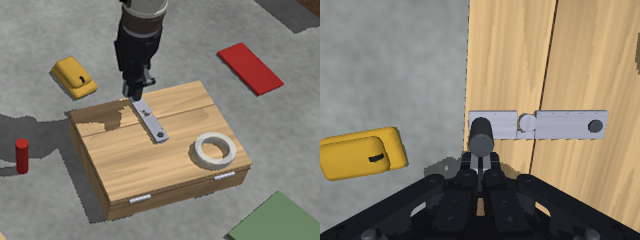

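The pin head is in the notch, just short of its full depth. I push the last few millimetres along tool x, watching the force.

Call:
{"op": "move_arm", "data": {
  "grip": 1,
  "series": [
    {"x": 0.002, "y": 0, "z": 0, "yaw": 0.01},
    {"x": 0.004, "y": 0, "z": 0, "yaw": 0.03},
    {"x": 0.005, "y": 0, "z": 0, "yaw": 0.05},
    {"x": 0.005, "y": 0, "z": 0, "yaw": 0.05}
  ]
}}

```text
time_s: 6.45
eef_pos: [428.8, 237.8, 97.3]
tool_rot: [-2.46, -1.954, -0.0]
force: [0.0, -0.9, 0.1]
opening: 0.0
finger_force: 0.1
```

Call:
{"op": "move_arm", "data": {
  "grip": 1,
  "series": [
    {"x": 0.0015, "y": 0, "z": 0, "yaw": 0},
    {"x": 0.003, "y": 0, "z": 0, "yaw": 0.01},
    {"x": 0.0045, "y": 0, "z": 0, "yaw": 0.01},
    {"x": 0.0045, "y": 0, "z": 0, "yaw": 0.01}
  ]
}}

```text
time_s: 6.95
eef_pos: [429.1, 240.0, 97.2]
tool_rot: [2.468, 1.939, -0.006]
force: [-2.4, -6.2, 5.0]
opening: -0.1
finger_force: 3.5
```

The arm stalls against the firm stop at about 7 N, so the hook is home. I back off, lift clear and look.

Call:
{"op": "move_arm", "data": {
  "grip": 1,
  "series": [
    {"x": -0.01, "y": 0, "z": 0, "yaw": 0},
    {"x": -0.025, "y": 0, "z": 0, "yaw": 0},
    {"x": -0.03, "y": 0, "z": -0.03, "yaw": 0},
    {"x": -0.04, "y": 0, "z": -0.07, "yaw": 0},
    {"x": -0.06, "y": 0, "z": -0.11, "yaw": 0},
    {"x": -0.08, "y": 0, "z": -0.13, "yaw": 0},
    {"x": -0.08, "y": 0, "z": -0.13, "yaw": 0},
    {"x": -0.08, "y": 0, "z": -0.13, "yaw": 0}
  ]
}}

```text
time_s: 7.95
eef_pos: [410.7, 164.2, 226.6]
tool_rot: [-2.47, -1.941, 0.0]
force: [-0.2, -0.4, -0.3]
opening: -0.1
finger_force: 0.0
```

```bash
python3 - <<'E'
from plant import env
import cv2,numpy as np
s=env.state();print(s['time_s'],s['eef_pos'],s['force'])
a=[env.get_image("scene")['image'][60:300,280:600],env.get_image("wrist")['image'][::2,::2]]
cv2.imwrite('pics/s4.png',np.hstack(a)[:,:,::-1])
E
```

```text
7.95 [410.65187856 164.20766937 226.64037879] [-0.21616455 -0.38066647 -0.34785942]
```

View pics/s4.png

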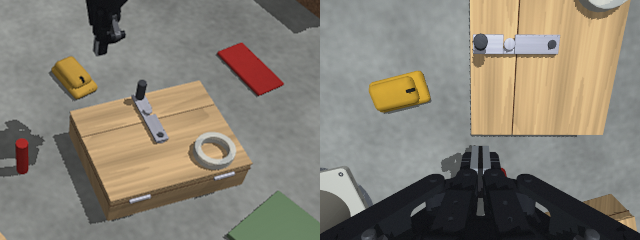

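The pin sits deep in the notch at (509,45), the hook lies square across the lid, and the gripper is clear.

```bash
python3 -c "
from plant import env
print(env.finish_job())"
```

```text
the job is handed in; nothing more can be done
None
```

The large case's hook is closed against its stop with the pin in the notch, the arm is clear of everything, the small case was not touched, and the job is handed in (no verdict was returned).

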